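Brace the jar in the clamp and unscrew its cap

ROBOT

A 6-joint arm with a two-finger parallel gripper is mounted at the origin on a cart in front of the work surface, level with it; the furniture and walls round the work are solid. World frame = base frame: x ahead of the robot, y to its left, z up, the work surface at z = 0. Lengths are in m, angles in rad, forces in N, time in s.
With the tool pointing down it reaches from about 0.35 to 0.8 m from the base axis. Payload 7.3 kg.
Tool frame: the origin (TCP) lies midway between the tips of the shut fingers; the grasp point (between the pads) lies 19 mm behind it; z points along the fingers, y is the line along which they close (so a half turn about z gives the same grasp; the last joint's range is limited). The gripper opens to 85 mm and grips with 20 to 120 N. Pads are 22 mm wide; open, the fingers measure 114 mm over their backs; the gripper's body (76 mm by 85 mm) begins 54 mm behind the grasp point. The pads swing forward as they close: fully open they stand 13 mm farther back than shut.
Start: joints at [1.127, 0.342, 1.524, -0, 1.275, -0.146], TCP at [0.154, 0.502, 0.231] pointing down, gripper open.
Joint ranges: [-2.53, 2.53], [-0.77, 2.02], [0.04, 2.7], [-1, 4.14], [0.28, 2.66], [-3.11, 3.11]. Speed limits (rad/s): [2.57, 2.57, 3.14, 3.14, 3.14, 3.14].

INTERFACE

Orientations are given as [roll, pitch, yaw] about the fixed x, y, z axes, in that order (R = Rz(yaw) Ry(pitch) Rx(roll)).
In Python, from rig import sense, grab_frame, sign_off gives the robot as it stands.
- The arm moves only by the tool step_arm, never from a script. Its argument "motion" is a list of rows, each a list of 3 entries, a list of its own where there are three numbers: the shift along the tool's x, y, z in m, then the turn, a rotation vector about the tool's x, y, z in rad, then the closure, from -1 (fully open) to 1 (shut), so that 0 is half open. In form: [[[dx, dy, dz], [rx, ry, rz], fingers], ...]. A call has 1 to 8 rows; each row is the pose to reach, as a shift and turn from the pose commanded when the call began, along the tool's axes at that moment; what a row does not reach only later rows make up. A row lasts 1/10 s, in which the tool goes at most 50 mm and 8.59 degrees, less where a joint would pass 70% of its speed; a pose out of reach is approached as far as the arm can. A call with a gripper value outside its range is refused whole. The fingers move at their own pace and stop on an object; "squeeze" is the grip in N (left out, the last holds). Time passes only in rows, so rows that repeat a pose let the fingers close. It gives the time, the measured TCP pose, the force, the opening and the grip force at its end, in the units of the state.
- sense(): the state, without advancing time (a new reading comes with each control period).
- grab_frame(name): name is "scene" or "top" or "wrist"; returns a dict with "frame" (420x560x3 uint8, blue, green, red), "fx", "fy", "cx", "cy" (pixels), "rvec" (rotation vector, rad) and "tvec" (3), from world to camera coordinates, as OpenCV has them; the wrist camera has in their place "mount" (4x4, takes a point from camera to tool coordinates, whose origin is the TCP and whose axes are the flange's). Camera axes: x right, y down, z forward; pixel columns grow to the right and rows downward; lengths in m; the calibration is good to about 2 mm. A picture is of the moment at which its call begins: read the wrist's pose just before it. There is no depth.
- sign_off(): hands the job in; it is judged then, once.
The state is a dict: "time": time; "joints": joint angles; "joint_vel": joint speeds; "effort": joint torques, N m; "tcp_pos": TCP position; "eef_rot": TCP orientation; "ft_force": force on the tool from outside, world axes, zero at the start; "wrist_torque": the same for the moment, N m; "width": finger opening in m; "grasp_force": force on a finger pad.
Only numpy, scipy, OpenCV 4.12 (cv2) and the standard library are available. Lean on these libraries where they do the work, as an engineer would, in place of code of your own. Each camera call takes 0.05 s, during which the arm holds its last target. There are 200 camera calls.

TASK

Slide the clamp's orange handle along its rail towards the blue jar until it clicks fully home, so that the fork braces the jar. Then unscrew the red cap anticlockwise only until it comes free (about a fifth of a turn), lift it straight off, and finish while still holding it, level and steady, about 2 cm above the jar's mouth. The jar stays standing in the closed clamp, and the other things on the worktop are left alone.

Things in the scene. Friction and masses are not known exactly. Their poses are not given: they have to be found in the camera images.
- clamp_fork (a joint): How far (m) the clamp's fork is slid along its rail: 0 to 0.012 at the start (open), 0.070 fully home at its end stop. It slides stiffly (about 2 N); a sprung detent resists over the last 10 mm (up to about 10 N), then holds it home. On its way the fork squares up and shifts the loose jar by a few mm.
- handle_center (a point): Centre of the orange upright handle block on the fork: 20 mm along the rail (its x axis), 24 mm across (y), top 30 mm above this point, free-standing down to 25 mm below it. The fork slides along this point's +x axis (level), towards the jar; home, this point is 80 mm from the clamp_base origin's axis.
- jar_mouth (a point): Centre of the mouth (top rim of the neck) of the blue square stoneware jar, 106 mm above its underside; z up, x and y along the sides of the 62 x 62 mm body, whose shoulders end 26 mm below here. The loose jar (about 0.55 kg) stands on the 10 mm thick base plate, x roughly along the rail. Fork and end stop are lower than its shoulders.
- cap_center (a point): Centre of the red ribbed screw cap: 58 mm diameter, 26 mm tall (13 mm up and down from here), z up along its axis, x towards the white tick on its top. Screwed tight, this point is 9 mm below jar_mouth on the jar's axis; 4 mm of free neck lie between cap and shoulder. Its lower rim clears the mouth once it has risen 22 mm.
- cap_mark (a point): Outer part of the white tick on the cap's top, 24 mm from its axis.
- jar: The jar's body frame; origin at the centre of its underside, z up.
- cap: The cap's frame; origin at the centre of its lower rim, z up, x axis parallel to the jar's while tight. Three lugs hold it on the neck: turned anticlockwise seen from above it needs about 0.35 N m all the way, can be lifted from about 1.0 to 1.4 rad (aim at 1.2; up to 0.05 rad of play) and meets a stop at about 1.4 rad.
- clamp_base: The fixed dark steel clamp base, 230 x 96 mm, 10 mm thick; origin on the worktop under the jar's braced place, x along the rail towards the end stop.
- mug: Bystander: green and white mug, 101 mm tall; origin at its underside.
- lemon: Bystander: lemon, 72 x 55 x 56 mm; origin at its underside.
- small_tin: Bystander: low tin, 75 mm across, 58 mm tall; origin at its underside.
- garlic: Bystander: garlic bulb, 60 mm; origin at its underside.
- spoon: Bystander: steel spoon, 188 mm long; origin at its underside.

How it is judged:
On the way, in this order (a step that is already met when the one before it is completed fails the run):
1. the clamp is slid home, past its detent, with the cap still screwed tight (value of joint clamp_fork above 0.067 m and angle between the x axis of cap and the x axis of jar, either way round below 0.3 rad and z of cap_center in the frame of jar below 0.101 m), for 0.2 s.
2. the cap is turned until it is free, with the jar braced in the closed clamp (value of joint clamp_fork above 0.066 m and y of cap_mark in the frame of jar above 0.019 m and z of cap_center in the frame of jar below 0.113 m), for 0.05 s.
At the end, for the whole second after the job is handed in: Fork within 4 mm of home; fingers hold the cap level (0.2 rad) and still, its lower rim 5 to 42 mm above the jar's mouth, centred within 20 mm, clear of the jar, turned 0.8 to 2.0 rad; the jar stands upright on the clamp base, square between the prongs (value of joint clamp_fork above 0.066 m and z of cap_center in the frame of jar_mouth between 0.018 and 0.055 m and horizontal distance between cap_center and jar_mouth below 0.02 m and angle between cap's own z axis and vertical below 0.2 rad and y of cap_mark in the frame of jar above 0.017 m and x of cap_mark in the frame of jar above -0.01 m and linear speed of cap below 0.03 m/s and contact force between the fingers and cap above 1 N and contact force between cap and jar below 0.1 N and z of jar in the frame of clamp_base below 0.014 m and angle between jar's own z axis and vertical below 0.08 rad and angle between the x axis of jar and the x axis of clamp_base, either way round below 0.15 rad and horizontal distance between jar and clamp_base below 0.01 m); the arm keeps its last pose, push and grip.
It fails at once if the jar is lifted or tipped (z of jar in the frame of clamp_base above 0.03 m or angle between jar's own z axis and vertical above 0.3 rad).
It fails at once if a bystander is disturbed (distance of any of mug, lemon, small_tin, garlic, spoon from where it was at the start of the episode above 0.03 m).
It also fails if it takes over 51 s, if anything falls off the work surface, if the arm or the gripper's body presses on something with over 40 N, if the wrist force passes 120 N, or if a joint passes its speed limit or range.

## Working session

There is one attempt and no reset: what is moved stays moved. The work goes in short steps, Python scripts to look and compute and a tool call to move; the robot and the scene stay as the last step left them, time stands still between calls to the robot, and variables do not carry over. Pictures are saved under pics/ and viewed, at most 10 in all, crops included, and the job is handed in when it is done.

Besides the shell and the picture viewer there is one more tool, called after ">>>" by a JSON object that holds its "op" and its "data". step_arm: Moves the arm, as the interface text tells. Its arguments: {"type":"object","properties":{"motion":{"type":"array","items":{"type":"array"}},"squeeze":{"type":"number"}},"required":["motion"]}

```bash
mkdir -p pics; cat > h.py <<'E'
import numpy as np, cv2, json
from rig import sense, grab_frame, sign_off
from scipy.spatial.transform import Rotation as R
def cam(name):
    s=sense(); f=grab_frame(name)
    K=np.array([[f['fx'],0,f['cx']],[0,f['fy'],f['cy']],[0,0,1]])
    if name=='wrist':
        T=np.eye(4); T[:3,:3]=R.from_euler('xyz',s['eef_rot']).as_matrix(); T[:3,3]=s['tcp_pos']
        C=T@np.array(f['mount'])
    else:
        W=np.eye(4); W[:3,:3]=cv2.Rodrigues(np.array(f['rvec'],float))[0]; W[:3,3]=np.ravel(f['tvec']); C=np.linalg.inv(W)
    return f['frame'],K,C
def save(name,fn):
    im,K,C=cam(name); cv2.imwrite(f'pics/{fn}.png',im); np.savez(f'pics/{fn}.npz',K=K,C=C); return im
def ray(fn,uv):
    d=np.load(f'pics/{fn}.npz'); v=d['C'][:3,:3]@np.linalg.inv(d['K'])@np.array([uv[0],uv[1],1.]); return d['C'][:3,3],v/np.linalg.norm(v)
def tri(obs):
    A=np.zeros((3,3));b=np.zeros(3);L=[]
    for fn,uv in obs:
        o,v=ray(fn,uv);P=np.eye(3)-np.outer(v,v);A+=P;b+=P@o;L.append((o,P))
    x=np.linalg.solve(A,b); return x,[np.linalg.norm(P@(x-o)) for o,P in L]
def atz(fn,uv,z):
    o,v=ray(fn,uv); return o+v*(z-o[2])/v[2]
def toolshift(p):
    s=sense(); return R.from_euler('xyz',s['eef_rot']).as_matrix().T@(np.array(p)-s['tcp_pos'])
E
python3 - <<'E'
from h import *
a=save('scene','s0');b=save('top','t0')
print(sense())
E
```

```text
{'time': 0.1, 'joints': array([ 1.12701272e+00,  3.42687202e-01,  1.52493965e+00, -2.02313819e-06,
        1.27540199e+00, -1.46011250e-01]), 'joint_vel': array([-0.00255543, -0.000205  , -0.00251529, -0.00254199,  0.00128945,
       -0.00096622]), 'effort': array([ 2.18977570e-03, -4.34452128e+01, -2.46491146e+01,  3.46649438e-05,
        4.60966388e-03, -1.88599950e-05]), 'tcp_pos': array([0.15385654, 0.50156649, 0.23067139]), 'eef_rot': array([-3.14017146e+00, -2.07041875e-04,  2.84382074e+00]), 'ft_force': array([-0.15756765,  0.1058208 ,  0.50063815]), 'wrist_torque': array([-0.05726792, -0.02493863,  0.0075632 ]), 'grasp_force': 0.0, 'width': 0.08539710536452517}
```

View pics/s0.png

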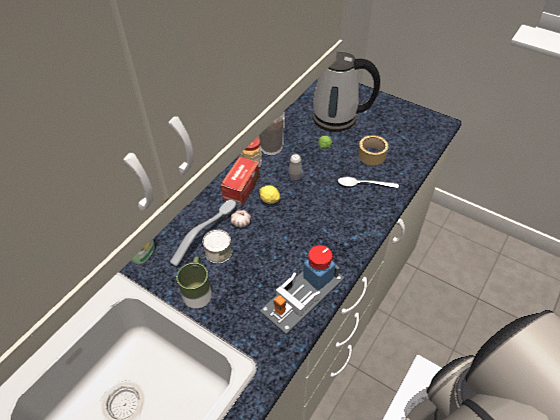

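View pics/t0.png

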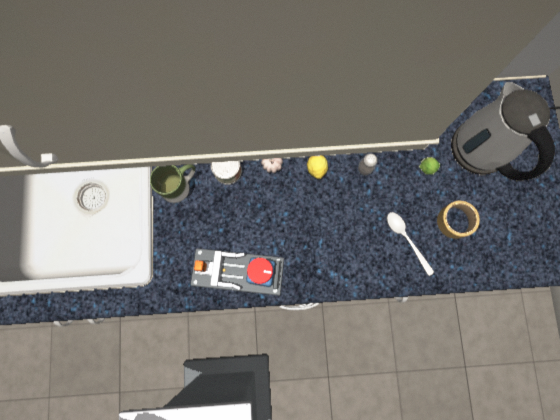

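The scene view shows the clamp, with its orange handle near (280,304) and the red cap near (320,257). In the top view the handle is at (200,266) and the cap at (260,271). I'll enlarge both.

```bash
python3 - <<'E'
from h import *
a=cv2.imread('pics/s0.png')[235:335,255:350];b=cv2.imread('pics/t0.png')[235:305,185:295]
a=cv2.resize(a,None,fx=5,fy=5,interpolation=3)[:500,:]; b=cv2.resize(b,None,fx=3,fy=3,interpolation=3)
o=np.zeros((500,800,3),np.uint8); o[:,:475]=a; o[:210,475:]=b[:, :325]
cv2.imwrite('pics/c0.png',o)
print(atz('t0',(200,266),.06),atz('t0',(260,271),.12),tri([('s0',(280,300)),('t0',(200,266))]),tri([('s0',(320,251)),('t0',(260,271))]))
E
```

```text
[ 0.48251445 -0.05944596  0.06      ] [ 0.45611453 -0.20749329  0.12      ] (array([ 0.48245995, -0.06125724,  0.07257757]), [np.float64(0.0011447165190502945), np.float64(0.0011447165190502588)]) (array([ 0.45736623, -0.20716054,  0.12828017]), [np.float64(0.001941657413865735), np.float64(0.0019416574138658548)])
```

View pics/c0.png

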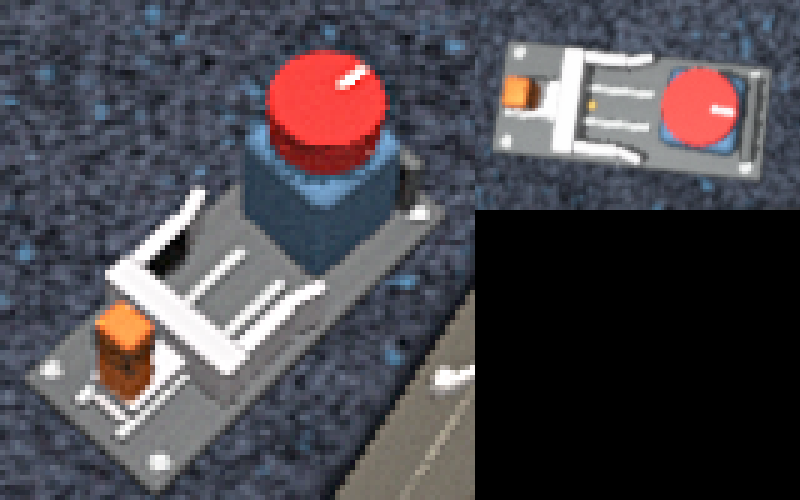

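Both crops show the clamp open and the handle free, and in the top crop the plate corners give the rail direction. I'll move above the handle for a close look.

>>> {"op": "step_arm", "data": {"motion": [[[-0.03,-0.028,0],[0,0,0.09],-1],[[-0.06,-0.055,0],[0,0,0.18],-1],[[-0.09,-0.083,0],[0,0,0.27],-1],[[-0.12,-0.11,0],[0,0,0.36],-1],[[-0.15,-0.138,0],[0,0,0.45],-1],[[-0.18,-0.166,0],[0,0,0.54],-1],[[-0.21,-0.194,0],[0,0,0.63],-1],[[-0.24,-0.221,0],[0,0,0.72],-1]]}}

```text
time: 0.9
tcp_pos: [0.3189, 0.2186, 0.2312]
eef_rot: [-3.141, -0.0, 2.12]
ft_force: [0.5, -0.1, 0.0]
width: 0.085
grasp_force: 0.0
```

```bash
python3 - <<'E'
from h import *
P=[atz('t0',(185+(u-475)/3,235+v/3),.01) for u,v in [(508,42),(495,150),(772,68),(760,180)]]
d=(P[2]-P[0]+P[3]-P[1]);print(np.round(P,3),np.arctan2(d[1],d[0]))
f=grab_frame('wrist');print(np.round(f['mount'],3),f['fx'])
s=sense();print(s['tcp_pos'],s['eef_rot'],s['joints'])
yaw=s['eef_rot'][2]
print(toolshift([.482,-.061,.25]))
E
```

```text
[[ 0.531 -0.042  0.01 ]
 [ 0.441 -0.028  0.01 ]
 [ 0.493 -0.266  0.01 ]
 [ 0.4   -0.25   0.01 ]] -1.74424076229584
[[ 0.001 -0.959 -0.283  0.071]
 [ 1.     0.001  0.001 -0.   ]
 [-0.001 -0.283  0.959 -0.142]
 [ 0.     0.     0.     1.   ]] 368.48803705244933
[0.32171318 0.21472758 0.23120071] [-3.14140784  0.00326786  2.11276215] [ 0.39240857  0.08549412  1.86103547 -0.00350373  1.19476099 -0.14827074]
[-0.31895386 -0.00491226 -0.01775618]
```

>>> {"op": "step_arm", "data": {"motion": [[[-0.04,0,-0.003],[0,0,0.09],-1],[[-0.08,0,-0.006],[0,0,0.18],-1],[[-0.12,0,-0.01],[0,0,0.27],-1],[[-0.16,0,-0.012],[0,0,0.36],-1],[[-0.2,0,-0.015],[0,0,0.45],-1],[[-0.24,-0.002,-0.018],[0,0,0.54],-1],[[-0.28,-0.003,-0.02],[0,0,0.63],-1],[[-0.32,-0.005,-0.02],[0,0,0.715],-1]]}}

```text
time: 1.75
tcp_pos: [0.483, -0.0562, 0.2513]
eef_rot: [3.142, -0.0, 1.405]
ft_force: [0.7, 1.3, 0.0]
width: 0.0854
grasp_force: 0.0
```

>>> {"op": "step_arm", "data": {"motion": [[[0,0,0],[0,0,0],-1],[[0,0,0],[0,0,0],-1]]}}

```text
time: 1.95
tcp_pos: [0.4822, -0.0551, 0.2505]
eef_rot: [-3.14, -0.001, 1.408]
ft_force: [0.4, -0.3, -0.6]
width: 0.0854
grasp_force: 0.0
```

```bash
python3 - <<'E'
from h import *
a=save('wrist','w1');s=sense();print(s['time'],s['tcp_pos'],s['eef_rot'])
cv2.imwrite('pics/w1v.png',cv2.resize(a,(800,600),interpolation=3))
E
```

```text
2.0 [ 0.48189739 -0.05432926  0.25075211] [-3.14003499e+00 -5.96257272e-04  1.40915369e+00]
```

View pics/w1v.png

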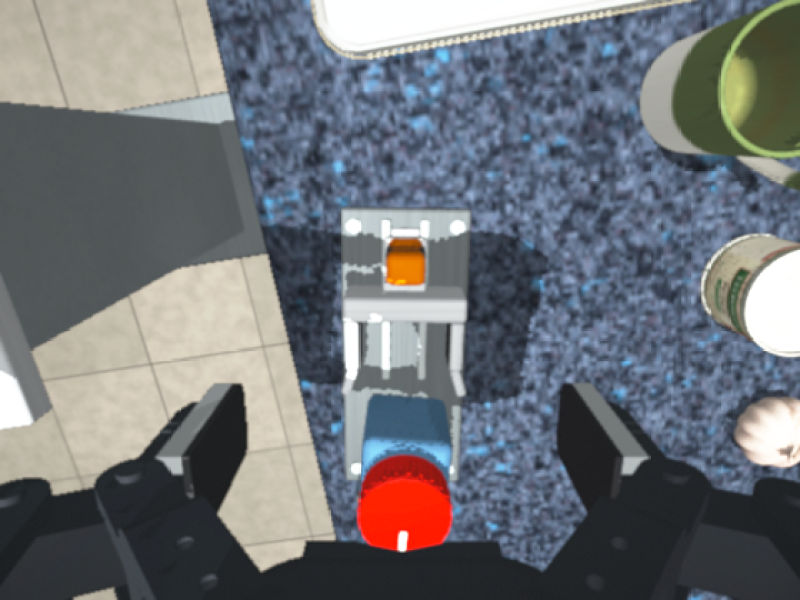

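The wrist view shows the plate aligned with the image. The handle top is near (406,268) and the cap top near (404,510), both in the enlarged 800x600 frame.

```bash
python3 - <<'E'
from h import *
k=1.42857
x,e=tri([('s0',(280,300)),('t0',(200,266)),('w1',(406/k,268/k))]);print(x,e)
x,e=tri([('s0',(280,300)),('w1',(406/k,268/k))]);print(x,e)
for y in (237,252,287): print(y,atz('w1',(406/k,y/k),.072))
L=[atz('w1',(u/k,v/k),.01)[:2] for u,v in [(342,210),(470,210),(345,478),(459,478)]];print(np.round(L,3))
d=L[2]+L[3]-L[0]-L[1];print(np.arctan2(d[1],d[0])+np.pi)
print(toolshift(x),toolshift([*x[:2],.035]))
E
```

```text
[ 0.48334649 -0.06134971  0.0712308 ] [np.float64(0.0006552159877391897), np.float64(0.0018382246073765057), np.float64(0.0012530954387449343)]
[ 0.48438264 -0.06158477  0.07061916] [np.float64(0.0003343483991437496), np.float64(0.00033434839914386075)]
237 [ 0.48771819 -0.04164499  0.072     ]
252 [ 0.48622727 -0.05091509  0.072     ]
287 [ 0.48265189 -0.07314562  0.072     ]
[[ 0.444 -0.026]
 [ 0.535 -0.041]
 [ 0.403 -0.247]
 [ 0.498 -0.262]]
1.3963278621286503
[-0.00686836  0.00390113  0.18012303] [-0.0068896   0.00395661  0.21574214]
```

>>> {"op": "step_arm", "data": {"motion": [[[-0.003,0.004,0.04],[0,0,0.012],-1],[[-0.006,0.004,0.08],[0,0,0.012],-1],[[-0.006,0.004,0.12],[0,0,0.012],-1],[[-0.006,0.004,0.15],[0,0,0.012],-0.5],[[-0.006,0.004,0.18],[0,0,0.012],-0.4],[[-0.006,0.004,0.2],[0,0,0.012],-0.3],[[-0.006,0.004,0.22],[0,0,0.012],-0.2],[[-0.006,0.004,0.22],[0,0,0.012],-0.1]], "squeeze": 60}}

```text
time: 2.8
tcp_pos: [0.4833, -0.0595, 0.0295]
eef_rot: [-3.137, -0.001, 1.399]
ft_force: [-1.1, 0.7, 0.1]
width: 0.047
grasp_force: 0.0
```

>>> {"op": "step_arm", "data": {"motion": [[[0,0,0],[0,0,0],1],[[0,0,0],[0,0,0],1],[[0,0,0],[0,0,0],1],[[0,0,0],[0,0,0],1],[[0,0,0],[0,0,0],1],[[0,0,0],[0,0,0],1]]}}

```text
time: 3.4
tcp_pos: [0.4832, -0.0601, 0.0324]
eef_rot: [-3.138, -0.001, 1.398]
ft_force: [-8.7, 2.5, 4.1]
width: 0.023
grasp_force: 58.9
```

>>> {"op": "step_arm", "data": {"motion": [[[-0.008,0,0],[0,0,0],1],[[-0.016,0,0],[0,0,0],1],[[-0.024,0,0],[0,0,0],1],[[-0.032,0,0],[0,0,0],1],[[-0.04,0,0],[0,0,0],1],[[-0.046,0,0],[0,0,0],1],[[-0.05,0,0],[0,0,0],1],[[-0.052,0,0],[0,0,0],1]]}}

```text
time: 4.2
tcp_pos: [0.4741, -0.1111, 0.0323]
eef_rot: [-3.137, -0.001, 1.397]
ft_force: [-9.2, 5.1, 6.4]
width: 0.0229
grasp_force: 58.9
```

>>> {"op": "step_arm", "data": {"motion": [[[-0.003,0,0],[0,0,0],1],[[-0.006,0,0],[0,0,0],1],[[-0.008,0,0],[0,0,0],1],[[-0.008,0,0],[0,0,0],1]]}}

```text
time: 4.6
tcp_pos: [0.4728, -0.1191, 0.0324]
eef_rot: [-3.137, -0.001, 1.397]
ft_force: [-9.7, 2.9, 5.5]
width: 0.0231
grasp_force: 58.9
```

>>> {"op": "step_arm", "data": {"motion": [[[-0.003,0,0],[0,0,0],1],[[-0.005,0,0],[0,0,0],1],[[-0.005,0,0],[0,0,0],1]]}}

```text
time: 4.9
tcp_pos: [0.472, -0.1237, 0.0324]
eef_rot: [-3.137, -0.001, 1.398]
ft_force: [-9.9, 1.7, 7.0]
width: 0.0235
grasp_force: 59.1
```

>>> {"op": "step_arm", "data": {"motion": [[[-0.003,0,0],[0,0,0],1],[[-0.005,0,0],[0,0,0],1],[[-0.005,0,0],[0,0,0],1]]}}

```text
time: 5.2
tcp_pos: [0.4711, -0.1287, 0.0324]
eef_rot: [-3.137, -0.001, 1.398]
ft_force: [-8.7, 3.5, 6.0]
width: 0.0229
grasp_force: 59.1
```

>>> {"op": "step_arm", "data": {"motion": [[[-0.002,0,0],[0,0,0],1],[[-0.004,0,0],[0,0,0],1],[[-0.004,0,0],[0,0,0],1]]}}

```text
time: 5.5
tcp_pos: [0.4709, -0.1289, 0.0324]
eef_rot: [-3.137, -0.007, 1.397]
ft_force: [-2.3, 26.1, 8.4]
width: 0.0233
grasp_force: 59.3
```

```bash
python3 - <<'E'
from h import *
a=save('scene','s1')[235:335,255:350];b=save('top','t1')[235:305,185:295]
a=cv2.resize(a,None,fx=5,fy=5,interpolation=3); b=cv2.resize(b,None,fx=3,fy=3,interpolation=3)
o=np.zeros((500,800,3),np.uint8); o[:,:475]=a; o[:210,475:]=b[:, :325]
cv2.imwrite('pics/c1.png',o);print(sense()['ft_force'],sense()['tcp_pos'])
E
```

```text
[-2.92755304 25.23222301  7.82058291] [ 0.47092158 -0.12886148  0.03236347]
```

View pics/c1.png

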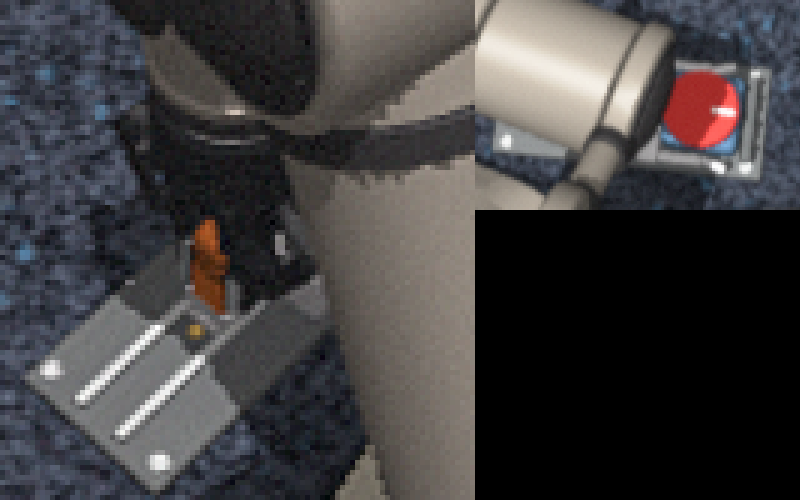

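The handle is hard against the end stop: 26 N with no further motion. The cap in the top crop is at (701,108). I'll relax the push, release and rise to look at the cap.

>>> {"op": "step_arm", "data": {"motion": [[[0.004,0,0],[0,0,0],1],[[0.004,0,0],[0,0,0],-0.1],[[0.004,0,0],[0,0,0],-0.1],[[0.004,0,0],[0,0,0],-0.1],[[0.004,0,-0.04],[0,0,0],-0.5],[[0.004,0,-0.09],[0,0,0],-1],[[0.004,0,-0.14],[0,0,0],-1],[[0.004,0,-0.19],[0,0,0],-1]]}}

```text
time: 6.4
tcp_pos: [0.4731, -0.1304, 0.2237]
eef_rot: [3.141, 0.0, 1.396]
ft_force: [0.8, -1.1, -0.4]
width: 0.0855
grasp_force: 0.0
```

>>> {"op": "step_arm", "data": {"motion": [[[0.02,0,-0.02],[0,0,0],-1],[[0.02,0,-0.02],[0,0,0],-1],[[0.02,0,-0.02],[0,0,0],-1]]}}

```text
time: 6.7
tcp_pos: [0.4766, -0.1106, 0.2412]
eef_rot: [3.141, 0.0, 1.397]
ft_force: [-0.3, -0.6, -0.7]
width: 0.0852
grasp_force: 0.0
```

```bash
python3 - <<'E'
from h import *
a=save('wrist','w2');s=sense();print(s['time'],s['tcp_pos'],s['eef_rot'],s['joints'])
save('scene','s2');save('top','t2')
c=cv2.resize(a[60:410,140:420],(480,600),interpolation=3)
b=cv2.resize(cv2.imread('pics/s2.png')[235:335,280:344],(320,500),interpolation=3)
o=np.zeros((600,800,3),np.uint8);o[:,:480]=c;o[:500,480:]=b
cv2.imwrite('pics/w2v.png',o)
E
```

```text
6.75 [ 0.47614544 -0.11066597  0.24021469] [-3.13982967e+00 -1.83011092e-04  1.39692075e+00] [-3.85174917e-01  2.69394328e-01  1.60290923e+00 -1.99716668e-04
  1.27105126e+00 -2.11240360e-01]
```

View pics/w2v.png

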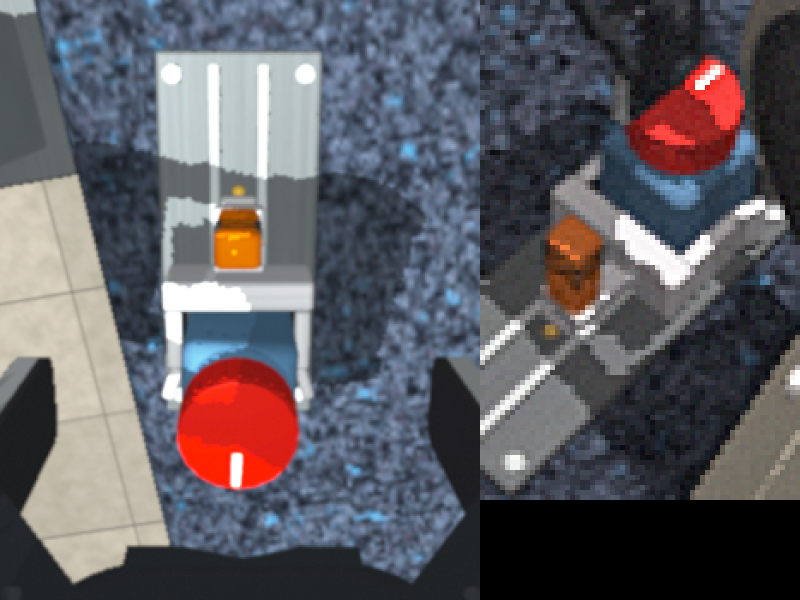

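The fork now encloses the jar's near side. In the wrist crop the cap top is centred near (238,431) with its tick at (237,471), towards the end stop.

```bash
python3 - <<'E'
from h import *
k=600/350
m=lambda u,v:(140+u/k,60+v/k)
print(atz('w2',m(238,431),.12),atz('w2',m(238,489),.12),atz('w2',m(237,471),.12))
c2=(185+(701-475)/3,235+108/3)
print(tri([('w2',m(238,431)),('t1',c2)]), atz('t1',c2,.12))
# rim fit: predicted ellipse
d=np.load('pics/w2.npz')
for y in np.arange(-.204,-.216,-.003):
  for z in (.118,.123):
    c=np.array([.457,y,z]);t=np.linspace(0,6.28,200)
    P=c+.029*np.c_[np.cos(t),np.sin(t),0*t]
    q=np.linalg.inv(d['C'])[:3]@np.c_[P,np.ones(200)].T;q=d['K']@q;q=q[:2]/q[2]
    u=(q[0]-140)*k;v=(q[1]-60)*k
    print(y.round(3),z,u.min().round(),u.max().round(),v.min().round(),v.max().round())
s=sense();print(toolshift([.457,-.209,.24]))
E
```

```text
[ 0.45935333 -0.20419102  0.12      ] [ 0.45377366 -0.23594634  0.12      ] [ 0.45506444 -0.22580293  0.12      ]
(array([ 0.45755924, -0.20824789,  0.11296341]), [np.float64(0.0010443532833801928), np.float64(0.00104435328338013)]) [ 0.45606154 -0.20825903  0.12      ]
-0.204 0.118 172.0 294.0 374.0 481.0
-0.204 0.123 171.0 295.0 379.0 488.0
-0.207 0.118 174.0 295.0 380.0 486.0
-0.207 0.123 172.0 296.0 385.0 493.0
-0.21 0.118 175.0 296.0 386.0 491.0
-0.21 0.123 174.0 297.0 391.0 498.0
-0.213 0.118 176.0 297.0 391.0 496.0
-0.213 0.123 175.0 298.0 397.0 503.0
-0.216 0.118 177.0 298.0 397.0 502.0
-0.216 0.123 176.0 298.0 402.0 508.0
[-0.1000468  -0.00168993 -0.0003422 ]
```

>>> {"op": "step_arm", "data": {"motion": [[[-0.035,0,0],[0,0,0],-1],[[-0.07,-0.001,0],[0,0,0],-1],[[-0.0985,-0.001,0.01],[0,0,0],-1],[[-0.0985,-0.001,0.045],[0,0,0],-1],[[-0.0985,-0.001,0.08],[0,0,0],-1],[[-0.0985,-0.001,0.11],[0,0,0],-1],[[-0.0985,-0.001,0.13],[0,0,0],-1],[[-0.0985,-0.001,0.144],[0,0,0],-1]]}}

```text
time: 7.65
tcp_pos: [0.4571, -0.207, 0.0942]
eef_rot: [-3.137, -0.002, 1.396]
ft_force: [0.6, 0.5, 0.3]
width: 0.0855
grasp_force: 0.0
```

>>> {"op": "step_arm", "data": {"motion": [[[0,0,0],[0,0,0],-1],[[0,0,0],[0,0,0],-0.6]], "squeeze": 30}}

```text
time: 7.85
tcp_pos: [0.4583, -0.2075, 0.0967]
eef_rot: [-3.14, -0.001, 1.396]
ft_force: [0.6, 0.2, 0.2]
width: 0.0733
grasp_force: 0.0
```

>>> {"op": "step_arm", "data": {"motion": [[[0,0,0],[0,0,0],1],[[0,0,0],[0,0,0],1],[[0,0,0],[0,0,0],1],[[0,0,0],[0,0,0],1],[[0,0,0],[0,0,0],1],[[0,0,0],[0,0,0],1]], "squeeze": 60}}

```text
time: 8.45
tcp_pos: [0.4584, -0.2076, 0.0981]
eef_rot: [-3.142, 0.001, 1.397]
ft_force: [-4.4, -1.1, 6.5]
width: 0.0567
grasp_force: 63.8
```

```bash
python3 - <<'E'
from h import *
s=sense()
for k in ('ft_force','wrist_torque','joints','tcp_pos','width'):print(k,np.round(s[k],3))
E
```

```text
ft_force [-4.413 -1.06   6.478]
wrist_torque [-0.073  1.016  0.038]
joints [-5.770e-01  4.550e-01  1.763e+00 -1.000e-03  9.230e-01 -4.030e-01]
tcp_pos [ 0.458 -0.208  0.098]
width 0.057
```

>>> {"op": "step_arm", "data": {"motion": [[[0,0,0],[0,0,-0.1],1],[[0,0,0],[0,0,-0.2],1],[[0,0,0],[0,0,-0.3],1],[[0,0,0],[0,0,-0.4],1],[[0,0,0],[0,0,-0.5],1],[[0,0,0],[0,0,-0.6],1],[[0,0,0],[0,0,-0.7],1],[[0,0,0],[0,0,-0.8],1]]}}

```text
time: 9.25
tcp_pos: [0.4587, -0.2071, 0.098]
eef_rot: [3.141, 0.0, 2.2]
ft_force: [-2.6, 0.9, 4.4]
width: 0.0559
grasp_force: 63.9
```

>>> {"op": "step_arm", "data": {"motion": [[[0,0,0],[0,0,-0.1],1],[[0,0,0],[0,0,-0.2],1],[[0,0,0],[0,0,-0.3],1],[[0,0,0],[0,0,-0.4],1],[[0,0,0],[0,0,-0.42],1],[[0,0,0],[0,0,-0.42],1],[[0,0,0],[0,0,-0.42],1]]}}

```text
time: 9.95
tcp_pos: [0.4588, -0.2071, 0.098]
eef_rot: [3.141, 0.0, 2.616]
ft_force: [-3.8, 1.5, 3.7]
width: 0.0563
grasp_force: 63.9
```

```bash
python3 - <<'E'
from h import *
s=sense()
for k in ('ft_force','wrist_torque','joints','tcp_pos','eef_rot','width'):print(k,np.round(s[k],3))
a=save('top','t3')[235:305,185:295];b=save('scene','s3')[225:325,275:355]; w=save('wrist','w3')
o=np.zeros((600,800,3),np.uint8);o[:210,:330]=cv2.resize(a,None,fx=3,fy=3,interpolation=3);o[210:610,:320]=cv2.resize(b,None,fx=4,fy=4,interpolation=3)[:390];o[:345,340:800]=cv2.resize(w,(460,345))
cv2.imwrite('pics/c3.png',o)
E
```

```text
ft_force [-3.796  1.533  3.662]
wrist_torque [ 0.15   0.629 -0.347]
joints [-5.770e-01  4.550e-01  1.763e+00  1.000e-03  9.230e-01 -1.622e+00]
tcp_pos [ 0.459 -0.207  0.098]
eef_rot [3.141 0.    2.616]
width 0.056
```

View pics/c3.png

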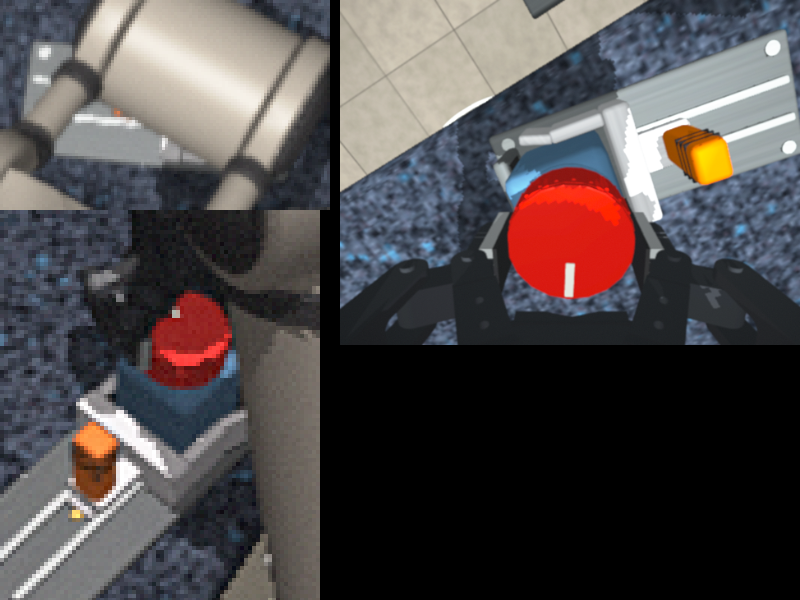

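In the wrist crop the tick at (569,280) is still in line with the gripper, so the cap has turned 1.22 rad with it. The jar is still square in the fork. Next I'll lift gently.

>>> {"op": "step_arm", "data": {"motion": [[[0,0,-0.002],[0,0,0],1],[[0,0,-0.004],[0,0,0],1],[[0,0,-0.006],[0,0,0],1]]}}

```text
time: 10.4
tcp_pos: [0.4588, -0.2071, 0.1033]
eef_rot: [3.141, -0.0, 2.617]
ft_force: [-0.9, 1.6, -2.2]
width: 0.056
grasp_force: 64.7
```

It lifts freely, so I'll carry on up.

>>> {"op": "step_arm", "data": {"motion": [[[0,0,-0.005],[0,0,0],1],[[0,0,-0.011],[0,0,0],1],[[0,0,-0.018],[0,0,0],1],[[0,0,-0.025],[0,0,0],1],[[0,0,-0.031],[0,0,0],1],[[0,0,-0.035],[0,0,0],1],[[0,0,-0.036],[0,0,0],1],[[0,0,-0.036],[0,0,0],1]]}}

```text
time: 11.2
tcp_pos: [0.4587, -0.2074, 0.1394]
eef_rot: [3.142, 0.0, 2.617]
ft_force: [0.1, -0.0, -0.6]
width: 0.0564
grasp_force: 64.9
```

>>> {"op": "step_arm", "data": {"motion": [[[0,0,0],[0,0,0],1],[[0,0,0],[0,0,0],1],[[0,0,0],[0,0,0],1],[[0,0,0],[0,0,0],1]]}}

```text
time: 11.6
tcp_pos: [0.4587, -0.2073, 0.1391]
eef_rot: [3.141, -0.0, 2.617]
ft_force: [0.1, -0.4, -1.0]
width: 0.0563
grasp_force: 64.9
```

```bash
python3 - <<'E'
from h import *
b=save('scene','s4')[215:325,265:355]; w=save('wrist','w4')
o=np.zeros((440,800,3),np.uint8);o[:,:360]=cv2.resize(b,None,fx=4,fy=4,interpolation=3);o[:330,360:]=cv2.resize(w,(440,330))
cv2.imwrite('pics/c4.png',o);print(sense()['ft_force'],sense()['wrist_torque'])
E
```

```text
[-0.5470239  -0.34332649 -1.24951895] [ 0.06068707 -0.05486625 -0.0233097 ]
```

View pics/c4.png

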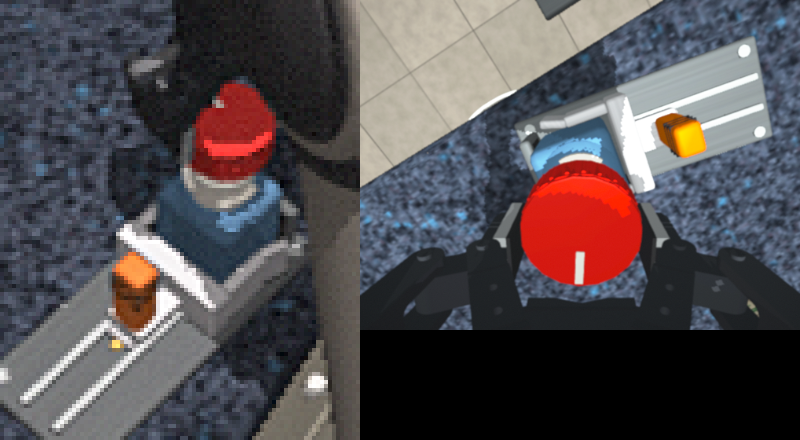

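The scene crop shows the red cap at (235,130), lifted clear of the pale neck at (220,185) and held level. The jar is still standing in the closed fork. The cap has risen about 41 mm from its tight position, so the lower rim is about 2 cm above the mouth.

```bash
python3 -c "from rig import *; print(sign_off())"
```

```text
the job is handed in; nothing more can be done
None
```

I slid the clamp home, unscrewed the cap about 1.2 rad and lifted it off; it is held level about 2 cm above the jar's mouth, the jar still stands in the closed clamp, and the job is handed in, though `sign_off()` gave no verdict.

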